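# Swap the desiccant cartridges of an archive dry box with tongs

## Task

Swap the spent pink-windowed desiccant cartridge in the white dry box for the dried blue-windowed ones on the oven tray: lift the lid off and lay it flat on the table, handle up, then take the sprung tongs from the caddy. With the tongs, whose tips fit the fins of the cartridges, put the pink one flat on the tray and every blue one flat on the floor of the box, windows up; set them down, do not drop them, and never touch a cartridge with the gripper, as the blue ones are hot and the dye is harmful. Finally stand the tongs back in their compartment of the caddy, put the lid fully home on the box, and leave the other things on the table alone.

Things in the scene. Friction and masses are not known exactly. Their poses are not given: they have to be found in the camera images.
- drybox: open white enamelled steel box with a blue band, fixed to the table. Outside 126 x 236 mm (x, y), 72 mm high; walls 3 mm, inside 120 x 230 mm, inner floor 3 mm above the underside. Origin: centre of the underside; y is the long axis, z up
- lid: loose white lift-off lid of the box, 140 x 250 mm (x, y), 0.3 kg. Origin: centre of the bottom edge of its skirt; y the long axis, z up. Skirt 14 mm deep, 134 x 244 mm inside (4 mm of play round the box); plate 14 to 18 mm above the origin. Fully home its origin is 58 mm above that of the box; on the table it is at table height
- lid_handle (a point): centre of the black bar handle on top of the lid, 47 mm above the origin of the lid. The bar runs 110 mm along y, is 14 mm wide (x) and 12 mm high, and stands 23 mm clear of the plate between two posts at its ends (y = +-45 mm); take it at the middle across its 14 mm width
- tray: fixed aluminium oven tray, 205 x 235 mm (x, y) with a rim 10 mm high; its floor is 3 mm above the origin. Origin: centre of the underside. It stands to the left or to the right of the box and the caddy on the other side
- caddy: fixed blue desk caddy, walls 55 mm high, 3 mm thick. Origin: on the table, under the centre of the tongs' compartment, which is 30 mm (x) x 88 mm (y) inside with its floor 4 mm above the origin. A second compartment with pens up to 92 mm high lies on the +x side, 18 to 61 mm from the origin. The table beyond the caddy (+x) is free, with room for the lid
- caddy_slot (a point): centre of the floor of the tongs' compartment
- tongs: sprung tongs with red tips, 136 mm high, 0.09 kg, tips down in the caddy. Origin: midway between the relaxed tips, level with their lowest points; z up to the head, y the line along which the arms open and close. Head 18 x 22 mm (x, y), top 136 mm above the origin. Two straight arms 18 mm wide (x), 6 mm thick, hang from pivots 129 mm up, 9 mm either side of the centre
- tongs_grip (a point): point between the two black grips (18 x 50 mm, 58 to 107 mm above the origin of the tongs), 90 mm up: hold here, gripper pointing down, closing along y (the head reaches 46 mm above). Relaxed the grips splay 0.15 rad each, 46 mm outside here and 52 mm at 70 mm up. It takes 4 to 10 N to squeeze them; at a gripper opening of 41 to 46 mm they stay held with the tips apart
- tongs_tips (a point): point midway between the tips, at the origin of the tongs. Relaxed the tips are 51 mm apart inside, 63 mm outside; squeezed until the arms are parallel (34 mm outside over the grips) they are 12 mm apart inside, 24 mm outside, and grip the 12 mm fin of a cartridge; the tips are then 1.5 mm lower than this point. Empty they close till they meet. Tips 26 mm tall
- tongs_left (a joint): angle of each tongs arm (rad, both move alike): 0 relaxed and fully open, 0.15 arms parallel (fin gripped), 0.19 shut
- cart1: blue-windowed loose desiccant cartridge: perforated aluminium body 75 x 45 x 25 mm (x, y, z) with a black upright fin on top, 40 mm long (x) x 12 mm thick (y), standing from 25 to 47 mm above the underside. Origin: centre of the underside, x along the fin, z up. Mass about 0.12 kg. Only the tongs may touch it. Absent in some starts (None)
- cart2: blue-windowed loose desiccant cartridge: perforated aluminium body 75 x 45 x 25 mm (x, y, z) with a black upright fin on top, 40 mm long (x) x 12 mm thick (y), standing from 25 to 47 mm above the underside. Origin: centre of the underside, x along the fin, z up. Mass about 0.12 kg. Only the tongs may touch it. Absent in some starts (None)
- cart3: blue-windowed loose desiccant cartridge: perforated aluminium body 75 x 45 x 25 mm (x, y, z) with a black upright fin on top, 40 mm long (x) x 12 mm thick (y), standing from 25 to 47 mm above the underside. Origin: centre of the underside, x along the fin, z up. Mass about 0.12 kg. Only the tongs may touch it. Absent in some starts (None)
- cart4: blue-windowed loose desiccant cartridge: perforated aluminium body 75 x 45 x 25 mm (x, y, z) with a black upright fin on top, 40 mm long (x) x 12 mm thick (y), standing from 25 to 47 mm above the underside. Origin: centre of the underside, x along the fin, z up. Mass about 0.12 kg. Only the tongs may touch it. Absent in some starts (None)
- cart_pink: pink-windowed spent loose desiccant cartridge: perforated aluminium body 75 x 45 x 25 mm (x, y, z) with a black upright fin on top, 40 mm long (x) x 12 mm thick (y), standing from 25 to 47 mm above the underside. Origin: centre of the underside, x along the fin, z up. Mass about 0.12 kg. Only the tongs may touch it. It starts in the box, on its floor, and goes to the tray
- tape: bystander: tape dispenser 150 x 50 x 82 mm, origin at the centre of the underside
- carton: bystander: cardboard archive box 120 x 170 x 90 mm, origin at the centre of the underside
- hygrometer: bystander: standing dial hygrometer 50 x 75 x 83 mm, origin at the centre of the underside
Mind the look-alikes: they are no part of the job. What is shaped like the caddy but brown, green or red is not meant.

How it is judged:
On the way, in this order (a step that is already met when the one before it is completed fails the run):
1. the lid is off the box and lies flat on the table (height (world z) of lid below 0.006 m and angle between lid's own z axis and vertical below 0.1 rad and linear speed of lid below 0.03 m/s), for 0.2 s.
2. every blue cartridge lies flat on the floor of the box (x of cart1 in the frame of drybox between -0.06 and 0.06 m and y of cart1 in the frame of drybox between -0.115 and 0.115 m and z of each of cart1, cart2, cart3, cart4 in the frame of drybox below 0.01 m and angle between each of cart1, cart2, cart3, cart4's own z axis and vertical below 0.12 rad and linear speed of each of cart1, cart2, cart3, cart4 below 0.03 m/s and x of cart2 in the frame of drybox between -0.06 and 0.06 m and y of cart2 in the frame of drybox between -0.115 and 0.115 m and x of cart3 in the frame of drybox between -0.06 and 0.06 m and y of cart3 in the frame of drybox between -0.115 and 0.115 m and x of cart4 in the frame of drybox between -0.06 and 0.06 m and y of cart4 in the frame of drybox between -0.115 and 0.115 m), for 0.3 s.
At the end, for the whole second after the job is handed in: Every blue cartridge present lies flat (0.12 rad) on the box floor, the pink one on the tray; lid home on the box (within 3 mm in height, 10 mm sideways, 0.03 rad of level); tongs in their compartment (within 30 mm of its floor's centre, 0.3 rad of upright); all at rest (all of step 2 and z of lid in the frame of drybox between 0.055 and 0.061 m and horizontal distance between lid and drybox below 0.01 m and angle between the z axis of lid and the z axis of drybox, either way round below 0.03 rad and linear speed of lid below 0.02 m/s and distance between tongs and caddy_slot below 0.03 m and angle between tongs's own z axis and vertical below 0.3 rad and linear speed of each of tongs, cart_pink below 0.03 m/s and x of cart_pink in the frame of tray between -0.1 and 0.1 m and y of cart_pink in the frame of tray between -0.115 and 0.115 m and z of cart_pink in the frame of tray below 0.01 m and angle between cart_pink's own z axis and vertical below 0.12 rad); the robot touches nothing.
It fails at once if the gripper touches a cartridge (contact force between the fingers and cart1 above 0.5 N or contact force between the fingers and cart2 above 0.5 N or contact force between the fingers and cart3 above 0.5 N or contact force between the fingers and cart4 above 0.5 N or contact force between the fingers and cart_pink above 0.5 N).
It fails at once if a cartridge is dropped (falls free faster than 1.1 m/s, some 60 mm) ((linear speed of cart1 above 1.1 m/s and contact force between tongs and cart1 below 0.2 N) or (linear speed of cart2 above 1.1 m/s and contact force between tongs and cart2 below 0.2 N) or (linear speed of cart3 above 1.1 m/s and contact force between tongs and cart3 below 0.2 N) or (linear speed of cart4 above 1.1 m/s and contact force between tongs and cart4 below 0.2 N) or (linear speed of cart_pink above 1.1 m/s and contact force between tongs and cart_pink below 0.2 N)).
It fails at once if a bystander is moved by more than 30 mm (distance of any of tape, carton, hygrometer from where it was at the start of the episode above 0.03 m).
Of cart1, cart2, cart3, cart4 only 2 to 4 are there at a start; the rules pass over those that are not, and their reading is None.
At some moment in a run one of cart1, cart2, cart3, cart4 may be knocked a few centimetres aside while the robot is not near it.
It also fails if it takes over 210 s, if anything falls off the work surface, if the arm or the gripper's body presses on something with over 40 N, if the wrist force passes 120 N, or if a joint passes its speed limit or range.

## Robot

A 6-joint arm with a two-finger parallel gripper is mounted at the origin on the work surface. World frame = base frame: x ahead of the robot, y to its left, z up, the work surface at z = 0. Lengths are in m, angles in rad, forces in N, time in s.
With the tool pointing down it reaches from about 0.275 to 0.75 m from the base axis. Payload 10.2 kg.
Tool frame: the origin (TCP) lies between the finger pads; the fingertips stand 14 mm ahead of it and the grasp point (between the pads) lies 5 mm behind it; z points along the fingers, y is the line along which they close (so a half turn about z gives the same grasp; the last joint's range is limited). The gripper opens to 88 mm and grips with 3 to 60 N. Pads are 18 mm wide; open, the fingers measure 123 mm over their backs; the gripper's body (75 mm by 187 mm) begins 45 mm behind the grasp point.
Start: joints at [-1.469, 0.313, 1.498, -0, 1.331, -0.223], TCP at [0.168, -0.498, 0.253] pointing down, gripper open.
Joint ranges: [-2.94, 2.94], [-0.97, 2.17], [0.19, 2.56], [-1.23, 4.37], [0.02, 3.11], [-2.88, 2.88]. Speed limits (rad/s): [2.39, 2.39, 3.01, 3.14, 3.14, 3.14].

## Interface

Orientations are given as a unit quaternion [w, x, y, z].
In Python, from station import bot, optics, close_job gives the robot as it stands. The module is installed in compiled form; this text tells all that it offers.
- The arm moves only by the shell command python3 -m crank 'ROWS' [FORCE]. ROWS is JSON, a list of rows, each a list of 3 entries, a list of its own where there are three numbers: the shift along the tool's x, y, z in cm, then the turn about the tool's z in degrees, then the opening, from 0 (shut) to 1 (fully open). In form: [[[tx, ty, tz], yaw, gripper], ...]. A call has 1 to 12 rows; each row is the pose to reach, as a shift and turn from the pose commanded when the call began, along the tool's axes at that moment; what a row does not reach only later rows make up. A row lasts 1/12 s, in which the tool goes at most 41.7 mm and 7.16 degrees, less where a joint would pass 70% of its speed; a pose out of reach is approached as far as the arm can. A call with a gripper value outside its range is refused whole. The fingers move at their own pace and stop on an object; FORCE is the grip in N (left out, the last holds). Time passes only in rows, so rows that repeat a pose let the fingers close. It gives the time, the measured TCP pose, the force, the opening and the grip force at its end, in the units of the state.
- bot.get_obs(): the state, without advancing time (a new reading comes with each control period).
- optics.read_camera(name): name is "scene" or "top"; returns a dict with "img" (400x640x3 uint8, blue, green, red), "range_z" (400x640 float32, m along the optical axis (not along the pixel's ray), 0 where there is no reading), "mtx" (3x3 intrinsics, pixels), "position" and "rotation" of the camera in the world. Camera axes: x right, y down, z forward; pixel columns grow to the right and rows downward; lengths in m; the calibration is good to about 2 mm. A picture is of the moment at which its call begins.
- close_job(): hands the job in; it is judged then, once.
Trained networks look in a picture, given as the dict that the camera call returned (one of the last four; its "shot" number tells which), for a name from the list of things; names that differ only in an ending like _2 or _b are one class to them, and where a whole thing is asked for, a point or a joint stands for the part that bears it (a point fixed in the world has none). Each returns a list of dicts, best first, with "p" (0 to 1); they miss things now and then, are a little off and sometimes report something else, mostly with a low value. They report only what shows in the picture. A call takes as long as a camera call. They do not tell look-alikes from the thing itself.
- optics.outline_of(name, picture): "pixels" (400x640 bool, what is visible of it) and "position" ([row, column] as shares, 0 to 1, of the picture: columns of its width, rows of its height, amid what is visible of it).
- optics.tip_of(name, picture): "position" ([row, column] as shares, 0 to 1, of the picture: columns of its width, rows of its height: a listed point, or the origin of a listed thing).
The state is a dict: "clock": time; "joint_positions": joint angles; "dq": joint speeds; "joint_torque": joint torques, N m; "eef_pos": TCP position; "orientation": TCP orientation; "contact_force": force on the tool from outside, world axes, zero at the start; "moment": the same for the moment, N m; "grip_width": opening from 0.0 (shut) to 1.0 (fully open); "grip_force": force on a finger pad.
Only numpy, scipy, OpenCV 4.12 (cv2) and the standard library are available. Lean on these libraries where they do the work, as an engineer would, in place of code of your own. Each camera call takes 0.05 s, during which the arm holds its last target. There are 200 camera calls.

## Working session

There is one attempt and no reset: what is moved stays moved. The work goes in short steps, Python scripts to look and compute and a shell command to move; the robot and the scene stay as the last step left them, time stands still between calls to the robot, and variables do not carry over. Pictures are saved under pics/ and viewed, at most 14 in all, crops included, and the job is handed in when it is done.

```bash
mkdir -p pics; cat > h.py <<'E'
import numpy as np, cv2
from station import bot, optics, close_job
def cam(n): return optics.read_camera(n)
def R_of(p):
    r=np.array(p["rotation"],float)
    if r.shape==(3,3): return r
    from scipy.spatial.transform import Rotation as Ro
    return Ro.from_quat([r[1],r[2],r[3],r[0]]).as_matrix()
def cloud(p):
    K=np.array(p["mtx"]); z=p["range_z"]; v,u=np.mgrid[0:z.shape[0],0:z.shape[1]]
    P=np.stack([(u-K[0,2])/K[0,0]*z,(v-K[1,2])/K[1,1]*z,z],-1)
    W=P@R_of(p).T+np.array(p["position"]); W[z<=0]=np.nan; return W
def ray(p,rc,zw):
    "hit of pixel share rc with the plane z=zw"
    K=np.array(p["mtx"]); v,u=rc[0]*400,rc[1]*640
    d=R_of(p)@np.array([(u-K[0,2])/K[0,0],(v-K[1,2])/K[1,1],1]); o=np.array(p["position"])
    return o+d*(zw-o[2])/d[2]
E
python3 - <<'E'
from h import *
np.set_printoptions(precision=3,suppress=True)
o=bot.get_obs(); print(o)
for n in("top","scene"):
    p=cam(n); cv2.imwrite(f"pics/{n}0.png",p["img"]); print(n,p["position"],R_of(p).round(3).tolist(),np.array(p["mtx"]).tolist())
    W=cloud(p)
    for k in["drybox","lid_handle","lid","tray","caddy","tongs","tongs_grip","cart1","cart_pink","tape","carton","hygrometer"]:
        for d in optics.tip_of(k,p)[:6]:
            if d["p"]>.15:
                r,c=d["position"]; print(k,round(d["p"],2),int(c*640),int(r*400),W[min(399,int(r*400)),min(639,int(c*640))])
E
```

```text
{'clock': 0.0, 'joint_positions': array([-1.469,  0.313,  1.498,  0.   ,  1.331, -0.223]), 'dq': array([ 0.001,  0.   , -0.001,  0.   , -0.   ,  0.   ]), 'joint_torque': array([  0.002, -40.221, -25.227,   0.07 ,   0.035,  -0.   ]), 'eef_pos': array([ 0.168, -0.497,  0.252]), 'orientation': array([-0.001,  0.987,  0.162,  0.   ]), 'contact_force': array([-0.018, -0.238, -0.024]), 'moment': array([-0.017, -0.035, -0.026]), 'grip_force': 0.0, 'grip_width': 0.998650016523304}
top [ 0.448 -0.047  1.337] [[-0.0, -0.998, 0.056], [-1.0, 0.0, -0.0], [0.0, -0.056, -0.998]] [[437.8904090406398, 0.0, 321.58775804245334], [0.0, 437.8904090406398, 193.57158127978948], [0.0, 0.0, 1.0]]
lid_handle 0.63 293 167 [0.592 0.033 0.113]
lid 0.86 297 168 [0.589 0.022 0.111]
tray 0.62 213 208 [0.479 0.283 0.005]
tray 0.16 217 226 [0.425 0.264 0.03 ]
caddy 0.95 339 241 [ 0.379 -0.1    0.002]
caddy 0.82 392 276 [ 0.274 -0.26  -0.001]
caddy 0.7 398 218 [ 0.449 -0.26   0.114]
caddy 0.59 451 240 [ 0.382 -0.439  0.004]
tongs 0.56 401 218 [ 0.449 -0.267  0.121]
tongs_grip 0.72 398 218 [ 0.449 -0.26   0.114]
cart1 
[... 611 characters left out ...]
.111]
lid 0.72 313 242 [0.604 0.046 0.077]
tray 0.9 423 316 [0.48  0.276 0.003]
caddy 0.92 307 170 [ 0.47  -0.231  0.049]
caddy 0.78 303 142 [ 0.458 -0.271  0.117]
caddy 0.76 357 198 [ 0.41  -0.064  0.039]
caddy 0.63 352 161 [ 0.326 -0.214  0.039]
tongs 0.87 306 169 [ 0.474 -0.228  0.056]
tongs_grip 0.93 299 141 [ 0.462 -0.289  0.112]
cart1 0.74 383 304 [0.545 0.226 0.03 ]
cart1 0.74 418 279 [0.442 0.213 0.027]
cart1 0.7 441 303 [0.443 0.282 0.028]
tape 0.96 372 227 [0.429 0.03  0.02 ]
tape 0.36 424 313 [0.474 0.273 0.004]
tape 0.31 307 173 [ 0.47  -0.232  0.038]
carton 0.75 227 266 [0.791 0.025 0.089]
hygrometer 0.75 259 308 [0.767 0.118 0.044]
hygrometer 0.47 306 168 [ 0.472 -0.234  0.055]
```

```bash
python3 -c "
import cv2
a=cv2.imread('pics/top0.png');cv2.imwrite('pics/topc.png',cv2.resize(a[90:310,140:500],None,fx=2.2,fy=2.2,interpolation=2))
"
```

```text
(no output)
```

View pics/topc.png

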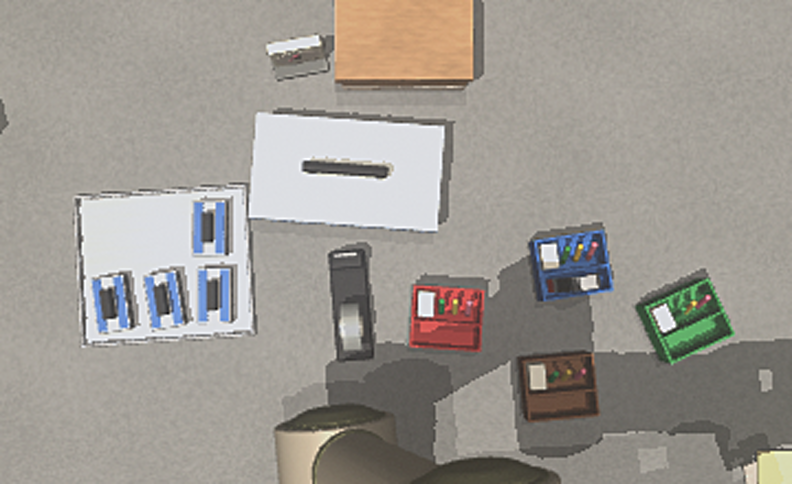

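View pics/scene0.png

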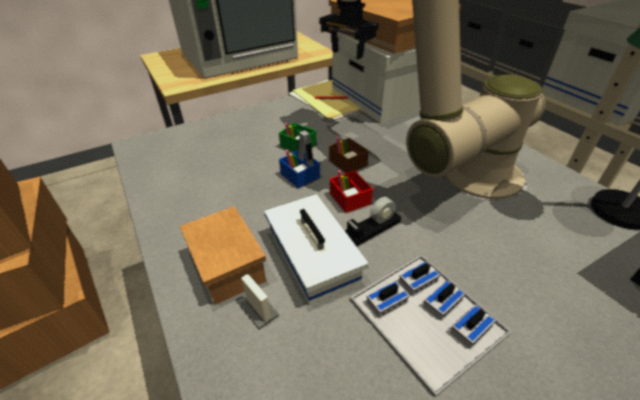

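Top picture (full-frame px): lid on the box (297,167), tray with four blue carts (213,208), tape (300,228), carton (323,108), hygrometer (275,117). Caddy candidates are blue (399,213), red (342,234), brown (394,265) and green (452,235). I take the blue one, which has the tongs.

```bash
cat >> h.py <<'E'
def rect(W,m):
    "centre xy, yaw(deg) of long axis vs world x, sizes(mm) of min-area rect of masked points"
    P=W[m][:,:2]; P=P[~np.isnan(P).any(1)]
    (c,s,a)=cv2.minAreaRect((P*1000).astype(np.float32))
    if s[0]<s[1]: s=(s[1],s[0]); a+=90
    return np.array(c)/1000,(a+90)%180-90,np.round(s,1),len(P)
def near(W,xy,r): return np.hypot(W[...,0]-xy[0],W[...,1]-xy[1])<r
def hsv(p): return cv2.cvtColor(p["img"],cv2.COLOR_BGR2HSV)
def carts(p,zoff=0.,verbose=True,xy=None,r=9):
    "cartridges from black fin + coloured windows in a top picture: list (fin xy, body yaw, colour)"
    W=cloud(p); H=hsv(p); out=[]
    blue=(H[...,0]>95)&(H[...,0]<125)&(H[...,1]>110)&(H[...,2]>60)
    pink=((H[...,0]>140)|(H[...,0]<5))&(H[...,1]>60)&(H[...,2]>80)
    for d in optics.outline_of("cart1",p)+optics.outline_of("cart_pink",p):
        if d["p"]<.3: continue
        m=d["pixels"]
        if m.sum()<80: continue
        z=W[...,2]; top=np.nanpercentile(z[m],95)
        fin=m&(z>top-.012); body=m&(z>top-.03)
        if fin.sum()<10: continue
        f=rect(W,fin); b=rect(W,body)
        col="B" if (blue&m).sum()>(pink&m).sum() else "P"
        if any(np.hypot(*(f[0]-o[0]))<.02 for o in out): continue
        out.append((f[0],f[1],col,b[0],b[1],b[2],top,d["p"]))
        if verbose: print(col,"fin",f[0],round(f[1],1),f[2],"body",b[0],round(b[1],1),b[2],"top",round(float(top),3),"p",round(d["p"],2))
    return out
E
python3 - <<'E'
from h import *
np.set_printoptions(precision=3,suppress=True)
p=cam("top");W=cloud(p);H=hsv(p);z=W[...,2]
n=near(W,(.59,.02),.17)
print("lid",rect(W,n&(z>.066)&(z<.09)&(H[...,1]<40)&(H[...,2]>150)),np.nanmedian(z[n&(z>.066)&(z<.09)]))
print("handle",rect(W,near(W,(.59,.025),.08)&(z>.098)),np.nanmedian(z[near(W,(.59,.025),.08)&(z>.098)]))
t=near(W,(.48,.28),.2)&(z<.02)&(H[...,1]<25)&(H[...,2]>170)
print("tray",rect(W,t),np.nanmedian(z[t]))
for d in optics.outline_of("tray",p)[:2]: print("tray net",d["p"],rect(W,d["pixels"]&(z<.06)))
bl=(H[...,0]>100)&(H[...,0]<125)&(H[...,1]>100)
c=near(W,(.45,-.26),.09)&bl&(z>.04)&(z<.07)
print("caddy rim",rect(W,c),np.nanmedian(z[c]))
g=near(W,(.44,-.26),.06)&(z>.1); print("tongs top",rect(W,g),np.nanmax(z[g]),np.sort(z[g])[-20:])
carts(p)
s=cam("scene");Ws=cloud(s)
for k in["lid_handle","tongs_grip","tongs","caddy_slot"]:
    for q in(p,s):
        for d in optics.tip_of(k,q)[:2]: print(k,q["shot"],round(d["p"],2),np.round(np.array(d["position"])*[400,640]))
g=near(Ws,(.44,-.26),.07)&(Ws[...,2]>.095); print("scene tongs",rect(Ws,g),np.nanmax(Ws[...,2][g]))
a=cv2.resize(p["img"][185:250,370:430],None,fx=8,fy=8); cv2.imwrite("pics/cad.png",a)
E
```

```text
lid (array([0.595, 0.024]), 85.62873840332031, array([250.4, 140.6]), 3924) 0.07601798313295005
handle (array([0.594, 0.025]), 85.52006530761719, array([108.2,  14.3]), 199) 0.11009704948556465
tray (array([0.475, 0.289]), 29.422279357910156, array([398. , 377.9]), 4380) 0.002094364912892943
tray net 0.58 (array([0.472, 0.282]), -84.75122404098511, array([249.4, 214.1]), 3832)
caddy rim (array([ 0.472, -0.277]), -81.29783058166504, array([95.1, 80.8]), 149) 0.05510305635781276
tongs top (array([ 0.449, -0.28 ]), -81.35581111907959, array([42.6, 17.6]), 104) 0.14499652122489026 [0.141 0.141 0.141 0.141 0.141 0.141 0.141 0.141 0.142 0.142 0.142 0.142
 0.142 0.142 0.142 0.143 0.143 0.143 0.145 0.145]
B fin [0.524 0.213] 0.0 [38.8 12.6] body [0.524 0.212] 1.1 [73.2 43.5] top 0.051 p 0.9
B fin [0.421 0.346] 7.5 [39.3 14. ] body [0.42  0.346] 9.9 [75.9 46.2] top 0.05 p 0.74
B fin [0.431 0.205] -0.4 [35.4 11. ] body [0.429 0.205] 0.1 [68.6 42.2] top 0.051 p 0.57
B fin [0.425 0.274] 10.2 [39.  13.6] body [0.425 0.274] 9.5 [75.7 47. ] top 0.051 p 0.56
lid_handle 3 0.68 [169. 295.]
lid_handle 4 0.59 [226. 310.]
tongs_grip 3 0.56 [218. 399.]
tongs_grip 4 0.75 [143. 304.]
tongs 3 0.71 [218. 401.]
tongs 3 0.19 [113. 322.]
tongs 4 0.73 [168. 306.]
caddy_slot 3 0.68 [240. 452.]
caddy_slot 3 0.66 [214. 397.]
caddy_slot 4 0.92 [193. 355.]
caddy_slot 4 0.77 [161. 352.]
scene tongs (array([ 0.451, -0.282]), -81.14292430877686, array([48.1, 20.2]), 179) 0.14207912672511291
```

View pics/cad.png

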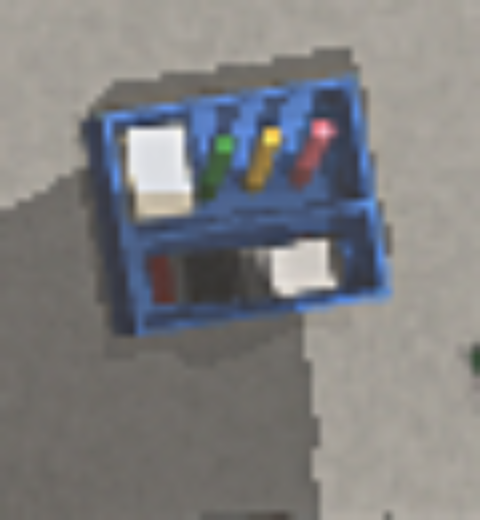

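The crop shows the blue caddy with the tongs in its lower (−x) compartment and the pens in the upper one. The choice is right. Going to the lid handle.

```bash
cat >> h.py <<'E'
def pose():
    o=bot.get_obs(); w,x,y,z=o["orientation"]
    from scipy.spatial.transform import Rotation as Ro
    return np.array(o["eef_pos"]),Ro.from_quat([x,y,z,w]).as_matrix(),o
def go(*targets):
    "shift(cm)/turn(deg) from the present pose to TCP targets x,y,z,yaw(deg of tool x)"
    p,R,o=pose(); psi=np.degrees(np.arctan2(R[1,0],R[0,0])); print("now",p.round(4),"yaw",round(psi,1),"t",round(o["clock"],1),"w",round(o["grip_width"],3),"gf",round(o["grip_force"],1))
    for t in targets:
        d=R.T@(np.array(t[:3])-p)*100; y=-((t[3]-psi+180)%360-180)
        print(np.round(d,2),round(y,1),"rows",int(np.ceil(max(np.linalg.norm(d)/4.17,abs(y)/7.16))))
E
python3 -c "
from h import *
go((.594,.025,.2,85.6))"
```

```text
now [ 0.1675 -0.4975  0.2527] yaw 18.6 t 1.9 w 0.997 gf 0.0
[ 57.09 -35.91   5.27] -67.0 rows 17
```

```bash
M="python3 -m crank"; python3 -m crank '[[[57.1,-35.9,5.3],-67,1],[[57.1,-35.9,5.3],-67,1],[[57.1,-35.9,5.3],-67,1],[[57.1,-35.9,5.3],-67,1],[[57.1,-35.9,5.3],-67,1],[[57.1,-35.9,5.3],-67,1],[[57.1,-35.9,5.3],-67,1],[[57.1,-35.9,5.3],-67,1],[[57.1,-35.9,5.3],-67,1],[[57.1,-35.9,5.3],-67,1],[[57.1,-35.9,5.3],-67,1],[[57.1,-35.9,5.3],-67,1]]' 30; python3 -c "
from h import *
go((.594,.025,.2,85.6))"
```

```text
clock: 2.95
eef_pos: [0.4838, -0.1095, 0.2136]
orientation: [0.0, 0.734, 0.68, 0.0]
contact_force: [0.4, -1.6, 1.0]
grip_width: 0.999
grip_force: 0.0
now [ 0.4838 -0.1095  0.2136] yaw 85.6 t 3.0 w 0.999 gf 0.0
[14.25  9.96  1.36] 0.0 rows 5
```

```bash
python3 -m crank '[[[14.2,10,1.4],0,1],[[14.2,10,1.4],0,1],[[14.2,10,1.4],0,1],[[14.2,10,1.4],0,1],[[14.2,10,1.4],0,1],[[14.2,10,1.4],0,1],[[14.2,10,1.4],0,1]]' >/dev/null; python3 -c "
from h import *
go((.594,.025,.101,85.6))
p=cam('scene');W=cloud(p)
print(optics.tip_of('lid_handle',p)[:1])"
```

```text
now [0.593  0.0222 0.1993] yaw 85.6 t 3.5 w 1.004 gf 0.0
[0.29 0.08 9.83] 0.0 rows 3
[{'position': [0.5585, 0.4858], 'p': 0.67}]
```

```bash
python3 -m crank '[[[0.3,0.1,4],0,1],[[0.3,0.1,8],0,1],[[0.3,0.1,9.8],0,1],[[0.3,0.1,9.8],0,1],[[0.3,0.1,9.8],0,0],[[0.3,0.1,9.8],0,0],[[0.3,0.1,9.8],0,0],[[0.3,0.1,9.8],0,0],[[0.3,0.1,9.8],0,0],[[0.3,0.1,9.8],0,0]]' 35; python3 -m crank '[[[0,0,-1],0,0],[[0,0,-3],0,0],[[0,0,-6],0,0],[[0,0,-9],0,0],[[0,0,-9],0,0]]'; python3 -c "
from h import *
go((.63,-.26,.2,85.6))"
```

```text
clock: 4.47
eef_pos: [0.5948, 0.0254, 0.1022]
orientation: [0.0, 0.734, 0.68, 0.0]
contact_force: [-0.4, 0.6, -0.2]
grip_width: 0.573
grip_force: 0.0
clock: 4.88
eef_pos: [0.5966, 0.0252, 0.1984]
orientation: [0.004, 0.734, 0.68, 0.003]
contact_force: [0.3, -0.2, 1.5]
grip_width: 0.189
grip_force: 0.0
now [0.5966 0.0252 0.1984] yaw 85.6 t 4.9 w 0.189 gf 0.0
[-28.19   5.5   -0.08] 0.0 rows 7
```

Fingers take about 1.1 s to close, so it lifted ungripped. Going back down.

```bash
python3 -m crank '[[[0,0,0],0,0.6],[[0,0,0],0,0.6],[[0,0,0],0,0.6],[[0,0,0],0,0.6],[[0,0,0],0,0.6],[[0,0,0],0,0.6],[[0,0,0],0,0.6]]' >/dev/null; python3 -c "
from h import *
p=cam('top');W=cloud(p);z=W[...,2];n=near(W,(.59,.02),.17);m=n&(z>.066)&(z<.09)
print(rect(W,m),rect(W,near(W,(.594,.025),.08)&(z>.098)&(z<.115)))
go((.594,.025,.101,85.6))"
```

```text
(array([ 0.6377392 , -0.01775784]), 70.9248275756836, array([223.2, 222.9]), 1549) (array([ 0.58669916, -0.02717363]), -0.3995819091796875, array([5.5, 2.8]), 6)
now [0.5945 0.0254 0.1913] yaw 85.6 t 5.5 w 0.599 gf 0.0
[-0.04 -0.05  9.03] 0.0 rows 3
```

```bash
python3 -m crank '[[[0,0,4],0,0.6],[[0,0,8],0,0.6],[[0,0,9],0,0.6],[[0,0,9],0,0],[[0,0,9],0,0],[[0,0,9],0,0],[[0,0,9],0,0],[[0,0,9],0,0],[[0,0,9],0,0],[[0,0,9],0,0],[[0,0,9],0,0],[[0,0,9],0,0]]' 35; python3 -m crank '[[[0,0,0],0,0],[[0,0,0],0,0]]'
```

```text
clock: 6.52
eef_pos: [0.595, 0.0254, 0.1025]
orientation: [0.001, 0.734, 0.68, 0.0]
contact_force: [-1.3, -0.0, 4.9]
grip_width: 0.153
grip_force: 35.0
clock: 6.68
eef_pos: [0.595, 0.0253, 0.1025]
orientation: [0.001, 0.734, 0.68, 0.0]
contact_force: [-0.5, 0.7, 6.0]
grip_width: 0.157
grip_force: 35.0
```

```bash
python3 -m crank '[[[0,0,-2],0,0],[[0,0,-5],0,0],[[0,0,-9],0,0],[[0,0,-10],0,0],[[0,0,-10],0,0]]'; python3 -c "
from h import *
go((.63,-.26,.2,85.6),(.63,-.26,.0445,85.6))"
```

```text
clock: 7.1
eef_pos: [0.5955, 0.0253, 0.2042]
orientation: [0.002, 0.734, 0.68, 0.002]
contact_force: [0.2, -0.9, -3.4]
grip_width: 0.153
grip_force: 35.0
now [0.5955 0.0253 0.2042] yaw 85.6 t 7.1 w 0.153 gf 35.0
[-28.18   5.61   0.47] 0.0 rows 7
[-28.18   5.53  16.02] 0.0 rows 8
```

```bash
python3 -m crank '[[[-4,0.8,0],0,0],[[-8,1.6,0],0,0],[[-12,2.4,0],0,0],[[-16,3.2,0],0,0],[[-20,4,0],0,0],[[-24,4.8,0],0,0],[[-28.2,5.6,0],0,0],[[-28.2,5.6,4],0,0],[[-28.2,5.6,8],0,0],[[-28.2,5.6,11],0,0],[[-28.2,5.6,13.5],0,0],[[-28.2,5.6,13.5],0,0]]'; python3 -c "
from h import *
go((.63,-.26,.0445,85.6))"
```

```text
clock: 8.1
eef_pos: [0.6253, -0.2581, 0.0578]
orientation: [-0.007, 0.734, 0.679, -0.002]
contact_force: [-2.0, 0.4, -3.6]
grip_width: 0.154
grip_force: 35.0
now [ 0.6253 -0.2581  0.0578] yaw 85.6 t 8.1 w 0.154 gf 35.0
[-0.17  0.5   1.32] -0.0 rows 1
```

```bash
python3 -m crank '[[[0,0,0],0,0],[[0,0,0],0,0]]';python3 -m crank '[[[0,0,0.8],0,0],[[0,0,1.6],0,0],[[0,0,1.9],0,0],[[0,0,1.9],0,0],[[0,0,1.9],0,0]]'
```

```text
clock: 8.27
eef_pos: [0.6292, -0.2602, 0.0675]
orientation: [0.001, 0.734, 0.68, 0.0]
contact_force: [0.4, 0.5, -2.8]
grip_width: 0.152
grip_force: 35.0
clock: 8.68
eef_pos: [0.6288, -0.26, 0.0475]
orientation: [-0.0, 0.734, 0.68, -0.0]
contact_force: [-0.6, -0.7, -3.0]
grip_width: 0.154
grip_force: 35.0
```

```bash
python3 -m crank '[[[0,0,0.3],0,0],[[0,0,0.35],0,0],[[0,0,0.35],0,0.5],[[0,0,0.35],0,0.5],[[0,0,0.35],0,0.5],[[0,0,0.35],0,0.5],[[0,0,0.35],0,0.5],[[0,0,-4],0,0.65],[[0,0,-8],0,0.65],[[0,0,-12],0,0.65],[[0,0,-16],0,0.65],[[0,0,-18],0,0.65]]'; python3 -m crank '[[[0,0,0],0,0.65],[[0,0,0],0,0.65]]' ; python3 -c "
from h import *
go((.449,-.28,.25,8.7),(.449,-.28,.093,8.7))"
```

```text
clock: 9.68
eef_pos: [0.6296, -0.2604, 0.2335]
orientation: [0.003, 0.734, 0.68, 0.001]
contact_force: [0.6, 0.0, 1.1]
grip_width: 0.648
grip_force: 0.0
clock: 9.85
eef_pos: [0.629, -0.2601, 0.2282]
orientation: [0.001, 0.734, 0.68, 0.0]
contact_force: [0.6, 0.2, -1.8]
grip_width: 0.65
grip_force: 0.0
now [ 0.629  -0.2601  0.2282] yaw 85.6 t 9.8 w 0.65 gf 0.0
[ -3.36 -17.79  -2.21] 76.9 rows 11
[ -3.35 -17.81  13.49] 76.9 rows 11
```

```bash
python3 -m crank '[[[-3.4,-17.8,-2],77,0.75],[[-3.4,-17.8,-2],77,0.75],[[-3.4,-17.8,-2],77,0.75],[[-3.4,-17.8,-2],77,0.75],[[-3.4,-17.8,-2],77,0.75],[[-3.4,-17.8,-2],77,0.75],[[-3.4,-17.8,-2],77,0.75],[[-3.4,-17.8,-2],77,0.75],[[-3.4,-17.8,-2],77,0.75],[[-3.4,-17.8,-2],77,0.75],[[-3.4,-17.8,-2],77,0.75],[[-3.4,-17.8,-2],77,0.75]]' >/dev/null;  python3 - <<'E'
from h import *
np.set_printoptions(precision=3,suppress=True)
p=cam("top");W=cloud(p);z=W[...,2]
cv2.imwrite("pics/t2.png",p["img"][80:320,120:520])
m=near(W,(.63,-.26),.17)&(z>.01)&(z<.03); print("lid",rect(W,m),np.nanmedian(z[m]))
m=near(W,(.594,.025),.16)&(z>.06)&(z<.078); print("box rim",rect(W,m))
carts(p)
go((.45,-.281,.25,8.7),(.45,-.281,.092,8.7))
E
```

```text
lid (array([ 0.611, -0.246]), -81.42593574523926, array([304.6, 255.2]), 3637) 0.017993652594900933
box rim (array([0.625, 0.02 ]), 85.83393859863281, array([236.2, 187.2]), 376)
B fin [0.425 0.274] 12.1 [39.2 12.5] body [0.425 0.275] 10.0 [75.6 47. ] top 0.05 p 0.86
B fin [0.431 0.205] 0.6 [35.3 10.9] body [0.431 0.205] 1.3 [72.2 44.2] top 0.051 p 0.68
B fin [0.524 0.212] -4.2 [39.4 12.6] body [0.524 0.212] -1.2 [72.7 44.4] top 0.051 p 0.66
B fin [0.42  0.346] 8.1 [39.2 13.3] body [0.42  0.346] 9.0 [75.6 47.3] top 0.051 p 0.66
P fin [ 0.592 -0.045] 0.2 [39.4 11.8] body [ 0.592 -0.046] 4.2 [76.5 45.8] top 0.051 p 0.87
now [ 0.449 -0.28   0.246] yaw 8.8 t 11.0 w 0.749 gf 0.0
[ 0.13  0.11 -0.35] 0.1 rows 1
[ 0.15  0.13 15.45] 0.1 rows 4
```

View pics/t2.png

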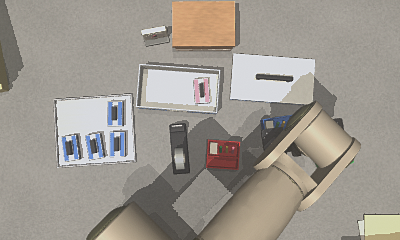

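The lid lies flat at crop (272,78). The pink cart is in the box at (202,90) and the four blues are unchanged on the tray. Descending on the tongs.

```bash
python3 -m crank '[[[0.1,0.1,4],0,0.75],[[0.1,0.1,8],0,0.75],[[0.1,0.1,11],0,0.75],[[0.1,0.1,13],0,0.75],[[0.1,0.1,15],0,0.75],[[0.1,0.1,15.4],0,0.75],[[0.1,0.1,15.4],0,0.75],[[0.1,0.1,15.4],0,0.75]]' 5;python3 -c "
from h import *
go((.45,-.281,.092,8.7))"; python3 -m crank '[[[0,0,0],0,0.5],[[0,0,0],0,0.5],[[0,0,0],0,0.5],[[0,0,0],0,0.5],[[0,0,0],0,0.5],[[0,0,0],0,0.5],[[0,0,0],0,0.5]]' 6;
```

```text
clock: 11.67
eef_pos: [0.4502, -0.2814, 0.0943]
orientation: [0.0, 0.997, 0.076, 0.0]
contact_force: [0.3, 0.6, 0.4]
grip_width: 0.748
grip_force: 0.0
now [ 0.4502 -0.2814  0.0943] yaw 8.7 t 11.7 w 0.748 gf 0.0
[-0.01 -0.05  0.23] -0.0 rows 1
clock: 12.25
eef_pos: [0.4502, -0.2815, 0.0943]
orientation: [0.001, 0.997, 0.075, 0.001]
contact_force: [-0.4, -0.0, 6.3]
grip_width: 0.553
grip_force: 6.4
```

```bash
python3 -m crank '[[[0,0,0],0,0.49],[[0,0,0],0,0.49],[[0,0,0],0,0.49],[[0,0,0],0,0.49]]' 12;python3 -m crank '[[[0,0,0],0,0.49],[[0,0,-1],0,0.49],[[0,0,-3],0,0.49],[[0,0,-6],0,0.49],[[0,0,-10],0,0.49],[[0,0,-14],0,0.49],[[0,0,-18],0,0.49],[[0,0,-19],0,0.49],[[0,0,-19],0,0.49],[[0,0,-19],0,0.49]]'; python3 - <<'E'
from h import *
p=cam("scene"); cv2.imwrite("pics/s3.png",cv2.resize(p["img"][20:220,220:460],None,fx=2.5,fy=2.5))
E
```

```text
clock: 12.58
eef_pos: [0.4502, -0.2815, 0.0942]
orientation: [0.001, 0.997, 0.075, 0.001]
contact_force: [-0.6, 0.1, 5.5]
grip_width: 0.492
grip_force: 10.5
clock: 13.42
eef_pos: [0.4496, -0.2809, 0.2827]
orientation: [-0.0, 0.997, 0.075, -0.0]
contact_force: [-0.5, 0.6, -1.0]
grip_width: 0.49
grip_force: 5.9
```

View pics/s3.png

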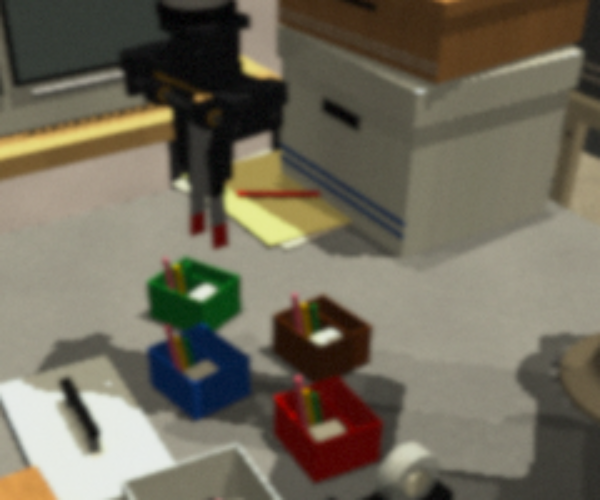

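Tongs held, tips at crop (197,223)/(219,237), with a clear gap. Measuring where the tips are relative to the TCP.

```bash
cat >> h.py <<'E'
def tips(p):
    W=cloud(p);H=hsv(p);t,R,o=pose()
    red=((H[...,0]<8)|(H[...,0]>172))&(H[...,1]>120)&(H[...,2]>50)&near(W,t,.07)&(W[...,2]<t[2]-.04)&(W[...,2]>t[2]-.16)
    P=W[red]; L=(P-t)@R   # tool frame
    return L
E
python3 - <<'E'
from h import *
np.set_printoptions(precision=4,suppress=True)
for n in("scene","top"):
    p=cam(n); L=tips(p); print(n,len(L)); 
    if len(L): print(np.percentile(L,[2,25,50,75,98],axis=0))
    for d in optics.tip_of("tongs_tips",p)[:1]:
        t,R,o=pose(); 
        for h in(.09,.095): print(d["p"],((ray(p,d["position"],t[2]-h)-t)@R))
go((.592,-.045,.26,2),(.592,-.045,.125,2))
E
```

```text
scene 81
[[-0.0082 -0.024   0.0643]
 [-0.0036 -0.0219  0.0705]
 [ 0.0004 -0.0201  0.075 ]
 [ 0.0038  0.017   0.0806]
 [ 0.0076  0.0193  0.0863]]
0.83 [-0.0078 -0.0064  0.09  ]
0.83 [-0.0134  0.0014  0.095 ]
top 0
0.31 [ 0.1688 -0.267   0.0903]
0.31 [ 0.1694 -0.2672  0.0953]
now [ 0.4496 -0.281   0.2821] yaw 8.6 t 13.7 w 0.488 gf 5.9
[ 17.61 -21.19   2.23] 6.6 rows 7
[ 17.63 -21.16  15.73] 6.6 rows 8
```

```bash
python3 -m crank '[[[17.6,-21.2,2],6.6,0.49],[[17.6,-21.2,2],6.6,0.49],[[17.6,-21.2,2],6.6,0.49],[[17.6,-21.2,2],6.6,0.49],[[17.6,-21.2,2],6.6,0.49],[[17.6,-21.2,2],6.6,0.49],[[17.6,-21.2,2],6.6,0.49],[[17.6,-21.2,2],6.6,0.49],[[17.6,-21.2,2],6.6,0.49],[[17.6,-21.2,2],6.6,0.49]]' | head -2; python3 - <<'E'
from h import *
np.set_printoptions(precision=4,suppress=True)
p=cam("scene"); carts(p); L=tips(p); print(len(L), np.percentile(L,[2,50,98],axis=0) if len(L) else 0)
go((.592,-.045,.1235,2))
cv2.imwrite("pics/s4.png",cv2.resize(p["img"][120:320,200:460],None,fx=2.5,fy=2.5))
E
```

```text
clock: 14.5
eef_pos: [0.5919, -0.0457, 0.2629]
B fin [0.4212 0.3456] 9.3 [41.4 12. ] body [0.4211 0.345 ] 9.6 [77.  46.4] top 0.05 p 0.86
B fin [0.4332 0.2051] 1.0 [41.3 13.9] body [0.434 0.205] 1.0 [75.1 46.5] top 0.05 p 0.81
B fin [0.5247 0.2125] 0.1 [40.3 13. ] body [0.5248 0.2136] -0.8 [76.2 46.4] top 0.05 p 0.8
B fin [0.4267 0.2733] 10.3 [41.5 12.3] body [0.4277 0.2731] 9.7 [74.6 46.2] top 0.05 p 0.66
P fin [ 0.5936 -0.0454] 6.4 [40.9 15. ] body [ 0.5946 -0.0461] 4.3 [73.9 46.4] top 0.05 p 0.8
131 [[-0.0088 -0.0249  0.0558]
 [ 0.0007 -0.0213  0.0772]
 [ 0.0087  0.0174  0.089 ]]
now [ 0.5919 -0.0464  0.2636] yaw 1.9 t 14.7 w 0.49 gf 5.9
[ 0.02 -0.14 14.01] -0.1 rows 4
```

View pics/s4.png

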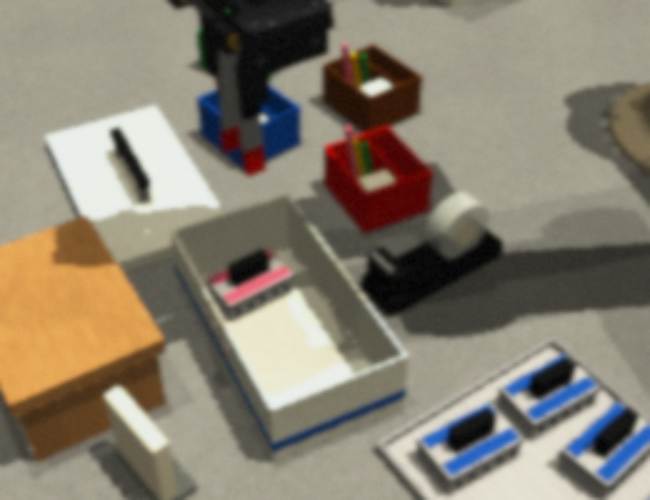

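Tips at crop (230,138)/(253,160), high above the pink cart at (248,278) in the box. Descending and gripping.

```bash
python3 -m crank '[[[0.1,-0.1,4],-2.4,0.49],[[0.1,-0.1,8],-2.4,0.49],[[0.1,-0.1,11],-2.4,0.49],[[0.1,-0.1,13],-2.4,0.49],[[0.1,-0.1,14],-2.4,0.49],[[0.1,-0.1,14],-2.4,0.49],[[0.1,-0.1,14],-2.4,0.2],[[0.1,-0.1,14],-2.4,0.2],[[0.1,-0.1,14],-2.4,0.2],[[0.1,-0.1,14],-2.4,0.2],[[0.1,-0.1,14],-2.4,0.2],[[0.1,-0.1,14],-2.4,0.2]]' 40; python3 -m crank '[[[0,0,0],0,0.2],[[0,0,-1.5],0,0.2],[[0,0,-2],0,0.2],[[0,0,-2],0,0.2]]'; python3 - <<'E'
from h import *
p=cam("scene"); carts(p); 
E
```

```text
clock: 15.65
eef_pos: [0.5936, -0.0443, 0.1247]
orientation: [0.0, 0.999, 0.038, 0.001]
contact_force: [-0.8, -0.2, 5.9]
grip_width: 0.378
grip_force: 40.0
clock: 15.98
eef_pos: [0.5937, -0.0443, 0.1447]
orientation: [0.0, 0.999, 0.039, 0.001]
contact_force: [0.2, -0.7, -2.4]
grip_width: 0.381
grip_force: 40.0
B fin [0.43301917 0.20546954] 1.4 [40.8 13.6] body [0.43286478 0.20560454] 0.3 [75.8 46.1] top 0.05 p 0.85
B fin [0.5248653  0.21279013] 0.3 [40.8 13.7] body [0.52447083 0.21253778] 0.7 [76.4 46.5] top 0.05 p 0.79
B fin [0.4209035  0.34528403] 9.3 [41.5 11.9] body [0.4220011 0.3451774] 9.2 [76. 46.] top 0.05 p 0.61
B fin [0.42664352 0.27309702] 9.7 [42.3 12.9] body [0.42716772 0.27335846] 10.0 [75.6 45.8] top 0.05 p 0.58
P fin [ 0.59343323 -0.04047649] -5.5 [40.6 14. ] body [ 0.592961   -0.04425542] 4.3 [76.3 48.3] top 0.067 p 0.84
```

```bash
python3 -c "
from h import *
go((.594,-.044,.22,5),(.518,.315,.22,5),(.518,.315,.125,5))"
```

```text
now [ 0.5929 -0.0441  0.1429] yaw 4.4 t 16.1 w 0.377 gf 40.0
[ 0.11 -0.   -7.71] -0.6 rows 2
[ -4.71 -36.38  -7.69] -0.6 rows 9
[ -4.7  -36.38   1.81] -0.6 rows 9
```

```bash
python3 -m crank '[[[0,0,-4],0,0.2],[[0,0,-7.7],0,0.2],[[-0.5,-4,-7.7],0,0.2],[[-1,-8,-7.7],0,0.2],[[-1.5,-12,-7.7],0,0.2],[[-2,-16,-7.7],0,0.2],[[-2.5,-20,-7.7],0,0.2],[[-3,-24,-7.7],0,0.2],[[-3.5,-28,-7.7],0,0.2],[[-4,-32,-7.7],0,0.2],[[-4.7,-36.4,-7.7],0,0.2],[[-4.7,-36.4,-7.7],0,0.2]]' >/dev/null; python3 -m crank '[[[0,0,4],0,0.2],[[0,0,6],0,0.2],[[0,0,7.5],0,0.2],[[0,0,7.5],0,0.2],[[0,0,7.5],0,0.2]]'; python3 -c "
from h import *
go((.518,.315,.125,5))"
```

```text
clock: 17.55
eef_pos: [0.5181, 0.3149, 0.145]
orientation: [0.0, 0.999, 0.038, -0.001]
contact_force: [0.3, -0.1, -2.0]
grip_width: 0.379
grip_force: 40.0
now [0.5181 0.3149 0.145 ] yaw 4.4 t 17.6 w 0.379 gf 40.0
[-0.01 -0.02  2.  ] -0.6 rows 1
```

```bash
python3 -m crank '[[[0,0,1],0,0.2],[[0,0,1.7],0,0.2],[[0,0,2],0,0.2],[[0,0,2.05],0,0.2],[[0,0,2.05],0,0.2]]'; python3 -m crank '[[[0,0,0],0,0.49],[[0,0,0],0,0.49],[[0,0,0],0,0.49],[[0,0,0],0,0.49],[[0,0,-2],0,0.49],[[0,0,-5],0,0.49],[[0,0,-9],0,0.49],[[0,0,-10],0,0.49],[[0,0,-10],0,0.49]]' 12;  python3 - <<'E'
from h import *
np.set_printoptions(precision=4,suppress=True)
p=cam("scene"); c=carts(p)
go((.427,.273,.22,10),(.427,.273,.1245,10))
E
```

```text
clock: 17.97
eef_pos: [0.5183, 0.3151, 0.1251]
orientation: [-0.0, 0.999, 0.038, 0.0]
contact_force: [0.9, -0.1, -2.1]
grip_width: 0.381
grip_force: 40.0
clock: 18.72
eef_pos: [0.5193, 0.3156, 0.2285]
orientation: [-0.001, 0.999, 0.039, 0.003]
contact_force: [-0.4, 0.3, -2.0]
grip_width: 0.49
grip_force: 5.9
B fin [0.5245 0.2129] -1.8 [40.1 13.2] body [0.5246 0.213 ] -0.3 [77.1 46.5] top 0.05 p 0.84
B fin [0.4214 0.3455] 9.0 [41.2 12. ] body [0.4214 0.3452] 8.5 [76.8 45.9] top 0.05 p 0.73
B fin [0.4778 0.3045] 37.3 [120.1  15.4] body [0.4643 0.288 ] 22.2 [154.1  59.2] top 0.049 p 0.73
B fin [0.4337 0.2051] 0.8 [39.4 13.4] body [0.4346 0.2058] 0.4 [73.3 45.7] top 0.05 p 0.62
P fin [0.5171 0.315 ] 3.9 [41.1 13. ] body [0.5175 0.3151] 4.3 [76.2 45.5] top 0.05 p 0.91
now [0.5177 0.3149 0.2231] yaw 4.4 t 18.9 w 0.491 gf 5.9
[-9.37  3.48  0.34] -5.6 rows 3
[-9.34  3.47  9.89] -5.6 rows 4
```

Pink is flat on the tray at (0.5175, 0.315). Checking the box pose for the placement slots.

```bash
python3 - <<'E'
from h import *
np.set_printoptions(precision=4,suppress=True)
p=cam("top");W=cloud(p);H=hsv(p);z=W[...,2]
n=near(W,(.595,.025),.15)
a=np.radians(-4.4);d=W[...,:2]-[.595,.0253];X=d[...,0]*np.cos(a)+d[...,1]*np.sin(a);Y=-d[...,0]*np.sin(a)+d[...,1]*np.cos(a)
m=(z>.064)&(z<.078)&(abs(X)<.075)&(abs(Y)<.13); print("rim",rect(W,m)); q=m
print([np.round((np.percentile(v[q],1),np.percentile(v[q],99)),4) for v in(X,Y)])
f=(z<.012)&(abs(X)<.055)&(abs(Y)<.1); print("floor",np.nanmedian(z[f]),f.sum())
carts(p)
go((.5245,.2128,.22,0),(.5245,.2128,.1245,0))
E
```

```text
rim (array([0.5942, 0.0226]), 85.7856674194336, array([236.3, 126.2]), 316)
[array([-0.0637,  0.0627]), array([-0.1206,  0.1147])]
floor 0.002838834142133262 2335
B fin [0.5238 0.2132] -1.7 [38.7 12.9] body [0.5238 0.2135] -0.7 [72.6 45.8] top 0.05 p 0.78
B fin [0.4249 0.2739] 11.6 [38.8 13.2] body [0.4249 0.2733] 11.4 [75.4 46.9] top 0.051 p 0.77
B fin [0.4364 0.2062] 11.8 [46.7 14.9] body [0.432  0.2053] 1.7 [74.6 44.1] top 0.05 p 0.74
B fin [ 0.4716 -0.2771] -80.7 [95.  82.1] body [ 0.4716 -0.2771] -80.7 [95.  82.1] top 0.059 p 0.73
P fin [0.4945 0.2891] -88.0 [86.9 11. ] body [0.4932 0.2913] -85.0 [90.9 25.3] top 0.044 p 0.65
now [0.5179 0.3149 0.2233] yaw 4.4 t 19.0 w 0.489 gf 5.9
[-0.12 10.23  0.34] 4.4 rows 3
[-0.1  10.23  9.89] 4.4 rows 4
```

```bash
python3 -m crank '[[[-0.1,4,0.2],4.6,0.49],[[-0.1,8,0.2],4.6,0.49],[[-0.1,10.2,0.3],4.6,0.49],[[-0.1,10.2,0.3],4.6,0.49],[[-0.1,10.2,4],4.6,0.49],[[-0.1,10.2,7],4.6,0.49],[[-0.1,10.2,9],4.6,0.49],[[-0.1,10.2,9.9],4.6,0.49],[[-0.1,10.2,9.9],4.6,0.49],[[-0.1,10.2,9.9],4.6,0.2],[[-0.1,10.2,9.9],4.6,0.2],[[-0.1,10.2,9.9],4.6,0.2]]' 40; python3 -m crank '[[[0,0,0],0,0.2],[[0,0,0],0,0.2],[[0,0,0],0,0.2]]'; python3 -m crank '[[[0,0,-2],0,0.2],[[0,0,-5],0,0.2],[[0,0,-9.5],0,0.2],[[0,0,-9.5],0,0.2],[[0,0,-9.5],0,0.2]]'; python3 -c "
from h import *
go((.6258,.0704,.22,85.8),(.6258,.0704,.1245,85.8))"
```

```text
clock: 20.02
eef_pos: [0.5257, 0.2136, 0.1273]
orientation: [-0.0, 1.0, -0.002, 0.001]
contact_force: [0.6, -0.2, -2.0]
grip_width: 0.377
grip_force: 40.0
clock: 20.27
eef_pos: [0.5255, 0.2134, 0.127]
orientation: [-0.0, 1.0, -0.002, 0.001]
contact_force: [-0.7, -0.6, 3.4]
grip_width: 0.379
grip_force: 40.0
clock: 20.68
eef_pos: [0.5259, 0.2135, 0.2233]
orientation: [-0.0, 1.0, -0.002, 0.002]
contact_force: [-1.1, 0.4, -3.0]
grip_width: 0.374
grip_force: 40.0
now [0.5259 0.2135 0.2233] yaw -0.2 t 20.7 w 0.374 gf 40.0
[10.04 14.28  0.36] -86.0 rows 13
[ 9.99 14.29  9.91] -86.0 rows 13
```

```bash
python3 -m crank '[[[1,1.4,0],-7,0.2],[[2,2.8,0],-14,0.2],[[3,4.2,0],-21,0.2],[[4,5.6,0],-28,0.2],[[5,7,0],-35,0.2],[[6,8.4,0],-42,0.2],[[7,9.8,0],-49,0.2],[[8,11.2,0],-56,0.2],[[9,12.6,0],-63,0.2],[[10,14.3,0],-70,0.2],[[10,14.3,0],-77,0.2],[[10,14.3,0],-84,0.2]]' >/dev/null; python3 -m crank '[[[0,0,0],-2,0.2],[[0,0,4],-2,0.2],[[0,0,7.5],-2,0.2],[[0,0,7.5],-2,0.2],[[0,0,7.5],-2,0.2]]' ; python3 -c "
from h import *
go((.6258,.0704,.127,85.8))
p=cam('scene');carts(p)"
```

```text
clock: 22.1
eef_pos: [0.6236, 0.0701, 0.144]
orientation: [-0.002, 0.733, 0.681, -0.002]
contact_force: [0.2, -0.4, -0.9]
grip_width: 0.375
grip_force: 40.0
now [0.6236 0.0701 0.144 ] yaw 85.8 t 22.1 w 0.375 gf 40.0
[0.05 0.23 1.7 ] 0.0 rows 1
B fin [0.63543396 0.08755453] 39.3 [60.  20.5] body [0.62924524 0.06808004] 84.5 [75.3 58.1] top 0.067 p 0.92
B fin [0.4282547  0.26642831] 5.3 [40.9 12.8] body [0.42764435 0.26687735] 4.6 [77.  45.5] top 0.05 p 0.84
B fin [0.43296851 0.20536209] 1.7 [41.6 13.2] body [0.43470154 0.20579951] 0.4 [73.2 45.8] top 0.05 p 0.71
B fin [0.43725519 0.31246008] 5.2 [40.9 12.9] body [0.43999759 0.31311404] 5.2 [83.8 45.7] top 0.05 p 0.67
P fin [0.51753259 0.3148952 ] 4.6 [41.1 12.5] body [0.51481042 0.31472598] 3.9 [81.2 46.6] top 0.05 p 0.85
P fin [ 0.78027979 -0.05226327] -89.6 [184.8 132.3] body [ 0.78027979 -0.05226327] -89.6 [184.8 132.3] top 0.092 p 0.34
```

The knock has happened: one blue moved to (0.437, 0.312) and still lies flat. Placing the first blue.

```bash
python3 -m crank '[[[0,0.2,0],0,0.2],[[0,0.2,1],0,0.2],[[0,0.2,1.7],0,0.2],[[0,0.2,1.8],0,0.2],[[0,0.2,1.8],0,0.2],[[0,0.2,1.8],0,0.2]]'; python3 -c "
from h import *
go((.6258,.0704,.127,85.8))"
```

```text
clock: 22.75
eef_pos: [0.6265, 0.0699, 0.1279]
orientation: [-0.0, 0.732, 0.681, -0.0]
contact_force: [0.1, -0.3, -1.7]
grip_width: 0.38
grip_force: 40.0
now [0.6265 0.0699 0.1279] yaw 85.8 t 22.8 w 0.38 gf 40.0
[ 0.05 -0.08  0.09] 0.0 rows 1
```

```bash
python3 -m crank '[[[0,0,0.1],0,0.2],[[0,0,0.1],0,0.2],[[0,0,0.1],0,0.49],[[0,0,0.1],0,0.49],[[0,0,0.1],0,0.49],[[0,0,0.1],0,0.49],[[0,0,-2],0,0.49],[[0,0,-5],0,0.49],[[0,0,-9],0,0.49],[[0,0,-10],0,0.49],[[0,0,-10],0,0.49],[[0,0,-10],0,0.49]]' 12 | tail -2;  python3 -c "
from h import *
go((.433,.2055,.225,1))
p=cam('scene');carts(p)"
```

```text
grip_width: 0.489
grip_force: 5.9
now [0.6264 0.0699 0.2273] yaw 85.8 t 23.8 w 0.489 gf 5.9
[ 12.11 -20.28   0.24] 84.8 rows 12
B fin [0.43709525 0.31248996] 5.2 [41.7 12.5] body [0.43760306 0.31308359] 5.9 [76.4 45.1] top 0.05 p 0.68
B fin [0.42790933 0.2664884 ] 4.9 [40.8 12.9] body [0.42791733 0.26760968] 3.1 [78.2 46.9] top 0.05 p 0.66
B fin [0.43311404 0.20524165] 1.4 [41.7 13.6] body [0.43385501 0.20560411] 0.9 [76.  45.8] top 0.05 p 0.65
B fin [0.64038806 0.06884576] 88.9 [44.3 38.9] body [0.6315755  0.06629713] 83.9 [73.  54.1] top 0.051 p 0.63
```

```bash
python3 -m crank '[[[1,-1.7,0],7.1,0.49],[[2,-3.4,0],14.2,0.49],[[3,-5.1,0],21.3,0.49],[[4,-6.8,0],28.4,0.49],[[5,-8.5,0],35.5,0.49],[[6,-10.2,0],42.6,0.49],[[7,-11.9,0],49.7,0.49],[[8,-13.6,0],56.8,0.49],[[9.3,-15.3,0],63.9,0.49],[[10.5,-17,0],71,0.49],[[12.1,-19.2,0],78,0.49],[[12.1,-20.3,0.2],84.8,0.49]]' 12 >/dev/null; python3 -m crank '[[[0,0,0],0,0.49],[[0,0,0],0,0.49]]'>/dev/null;  python3 -c "
from h import *
go((.433,.2055,.126,1))"
```

```text
now [0.4329 0.2053 0.2254] yaw 1.2 t 25.1 w 0.488 gf 5.9
[ 0.02 -0.02  9.94] 0.2 rows 3
```

```bash
python3 -m crank '[[[0,0,4],0,0.49],[[0,0,7],0,0.49],[[0,0,9],0,0.49],[[0,0,9.9],0,0.49],[[0,0,9.9],0,0.49],[[0,0,9.9],0,0.2],[[0,0,9.9],0,0.2],[[0,0,9.9],0,0.2],[[0,0,9.9],0,0.2],[[0,0,9.9],0,0.2],[[0,0,9.9],0,0.2]]' 40; python3 -m crank '[[[0,0,-2],0,0.2],[[0,0,-5],0,0.2],[[0,0,-9.6],0,0.2],[[0,0,-9.6],0,0.2],[[0,0,-9.6],0,0.2]]'; python3 -c "
from h import *
go((.570,.0746,.222,85.8),(.570,.0746,.127,85.8))"
```

```text
clock: 25.98
eef_pos: [0.4338, 0.2055, 0.1281]
orientation: [-0.0, 1.0, 0.009, 0.001]
contact_force: [0.6, -0.3, 5.8]
grip_width: 0.379
grip_force: 40.0
clock: 26.4
eef_pos: [0.4337, 0.2056, 0.2249]
orientation: [-0.0, 1.0, 0.009, 0.002]
contact_force: [-0.9, 0.4, -3.2]
grip_width: 0.379
grip_force: 40.0
now [0.4337 0.2056 0.2249] yaw 1.0 t 26.4 w 0.379 gf 40.0
[13.39 13.34  0.34] -84.8 rows 12
[13.35 13.35  9.84] -84.8 rows 12
```

```bash
python3 -m crank '[[[1.1,1.1,0],-7.1,0.2],[[2.2,2.2,0],-14.2,0.2],[[3.3,3.3,0],-21.3,0.2],[[4.4,4.4,0],-28.4,0.2],[[5.5,5.5,0],-35.5,0.2],[[6.6,6.6,0],-42.6,0.2],[[7.7,7.7,0],-49.7,0.2],[[8.8,8.8,0],-56.8,0.2],[[10,10,0],-63.9,0.2],[[11,11,0],-71,0.2],[[12.2,12.2,0],-78,0.2],[[13.4,13.3,0],-84.8,0.2]]' >/dev/null; python3 -m crank '[[[0,0,0],0,0.2],[[0,0,0.3],0,0.2],[[0,0,4],0,0.2],[[0,0,7.5],0,0.2],[[0,0,7.5],0,0.2],[[0,0,7.5],0,0.2]]' >/dev/null; python3 -c "
from h import *
go((.570,.0746,.128,85.8))
p=cam('scene');carts(p)"
```

```text
now [0.5681 0.0754 0.1469] yaw 85.7 t 27.9 w 0.376 gf 40.0
[-0.07  0.2   1.89] -0.1 rows 1
B fin [0.64256824 0.08973053] 85.2 [87.3 40. ] body [0.63362531 0.08130869] 86.0 [105.8  56.3] top 0.052 p 0.95
B fin [0.42740079 0.26639178] 5.4 [41.6 13.2] body [0.42834265 0.26581277] 4.6 [76.2 45.1] top 0.05 p 0.94
B fin [0.5746264  0.10282439] 78.3 [76.8 25.5] body [0.56954132 0.0869938 ] 86.8 [104.4  45.2] top 0.068 p 0.94
B fin [0.43711179 0.31244162] 5.0 [40.7 12.7] body [0.43935922 0.31194733] 5.7 [85.7 47.9] top 0.05 p 0.87
B fin [ 0.50882526 -0.13446779] 77.8 [405.2  97.2] body [ 0.50720428 -0.1358952 ] 78.0 [408.4 101.1] top 0.066 p 0.6
P fin [0.51746216 0.31489343] 5.1 [41.5 12.9] body [0.51732092 0.31512335] 4.0 [76.5 45.4] top 0.05 p 0.74
```

```bash
python3 -m crank '[[[0,0.1,0],0,0.2],[[0,0.1,1],0,0.2],[[0,0.1,1.7],0,0.2],[[0,0.1,1.9],0,0.2],[[0,0.1,1.95],0,0.2],[[0,0.1,1.95],0,0.2]]'; python3 -m crank '[[[0,0,0],0,0.49],[[0,0,0],0,0.49],[[0,0,0],0,0.49],[[0,0,0],0,0.49],[[0,0,-2],0,0.49],[[0,0,-5],0,0.49],[[0,0,-9],0,0.49],[[0,0,-9.8],0,0.49],[[0,0,-9.8],0,0.49],[[0,0,-9.8],0,0.49]]' 12 | tail -2;  python3 -c "
from h import *
go((.4375,.3125,.225,5.2))"
```

```text
clock: 28.55
eef_pos: [0.5703, 0.0747, 0.1283]
orientation: [-0.0, 0.733, 0.681, -0.0]
contact_force: [-0.1, -0.6, -2.0]
grip_width: 0.379
grip_force: 40.0
grip_width: 0.488
grip_force: 5.9
now [0.5701 0.0747 0.2258] yaw 85.8 t 29.4 w 0.488 gf 5.9
[ 22.75 -14.96   0.09] 80.6 rows 12
```

```bash
python3 -m crank '[[[1.9,-1.2,0],7.1,0.49],[[3.8,-2.5,0],14.2,0.49],[[5.7,-3.7,0],21.3,0.49],[[7.6,-5,0],28.4,0.49],[[9.5,-6.2,0],35.5,0.49],[[11.4,-7.5,0],42.6,0.49],[[13.3,-8.7,0],49.7,0.49],[[15.2,-10,0],56.8,0.49],[[17,-11.2,0],63.9,0.49],[[19,-12.5,0],71,0.49],[[20.8,-13.7,0],78,0.49],[[22.7,-15,0],80.6,0.49]]' >/dev/null; python3 -m crank '[[[0,0,0],0,0.49],[[0,0,0],0,0.49],[[0,0,0],0,0.49]]'>/dev/null;  python3 -c "
from h import *
go((.4375,.3125,.126,5.2))
p=cam('scene');carts(p)"
```

```text
now [0.4373 0.3114 0.2253] yaw 5.3 t 30.6 w 0.491 gf 5.9
[ 0.05 -0.12  9.93] 0.1 rows 3
B fin [0.57102179 0.07277283] 84.7 [40.8 12.8] body [0.57110608 0.07110841] 86.0 [72.3 45.9] top 0.05 p 0.97
B fin [0.64471863 0.08191101] 41.2 [81.5 36.8] body [0.63325781 0.07689803] 84.6 [96.7 53.7] top 0.051 p 0.93
B fin [0.43773227 0.31281381] 3.8 [42.5 12.8] body [0.43691626 0.31273935] 5.6 [77.5 47.2] top 0.05 p 0.74
B fin [0.4287262  0.26683273] 5.3 [40.1 12.9] body [0.42813239 0.26644016] 5.3 [75.6 45.2] top 0.05 p 0.56
```

```bash
python3 -m crank '[[[0,-0.1,4],0,0.49],[[0,-0.1,7],0,0.49],[[0,-0.1,9],0,0.49],[[0,-0.1,9.9],0,0.49],[[0,-0.1,9.9],0,0.49],[[0,-0.1,9.9],0,0.2],[[0,-0.1,9.9],0,0.2],[[0,-0.1,9.9],0,0.2],[[0,-0.1,9.9],0,0.2],[[0,-0.1,9.9],0,0.2],[[0,-0.1,9.9],0,0.2]]' 40; python3 -m crank '[[[0,0,-2],0,0.2],[[0,0,-5],0,0.2],[[0,0,-9.6],0,0.2],[[0,0,-9.6],0,0.2],[[0,0,-9.6],0,0.2]]'; python3 -c "
from h import *
go((.6184,-.0294,.225,85.8))
p=cam('scene');carts(p)"
```

```text
clock: 31.7
eef_pos: [0.438, 0.3132, 0.1289]
orientation: [-0.0, 0.999, 0.046, 0.001]
contact_force: [0.4, -0.9, 7.8]
grip_width: 0.378
grip_force: 40.0
clock: 32.12
eef_pos: [0.4379, 0.3134, 0.2257]
orientation: [-0.001, 0.999, 0.046, 0.002]
contact_force: [0.0, -0.7, -2.7]
grip_width: 0.379
grip_force: 40.0
now [0.4379 0.3134 0.2257] yaw 5.2 t 32.1 w 0.379 gf 40.0
[14.86 35.78  0.08] -80.6 rows 12
B fin [0.44847211 0.27092859] 30.3 [71.6 14.9] body [0.43545569 0.26710971] 7.0 [87.1 45.9] top 0.049 p 0.88
B fin [0.63989008 0.06672814] 85.1 [41.7 38.1] body [0.63176959 0.06680051] 85.7 [74.6 54.6] top 0.051 p 0.83
B fin [0.57107568 0.07282098] 85.2 [42.3 12.6] body [0.57140753 0.07134406] 86.0 [68.7 44.7] top 0.05 p 0.83
B fin [0.44258588 0.31033286] 39.9 [35.5 20.4] body [0.4373374  0.31397119] 5.4 [77.2 45.3] top 0.146 p 0.68
P fin [0.51702716 0.31451154] 3.9 [41.2 13.6] body [0.51758972 0.31507181] 4.2 [75.9 45.9] top 0.05 p 0.7
```

```bash
python3 -m crank '[[[1.3,3,0],-7.1,0.2],[[2.5,6,0],-14.2,0.2],[[3.7,9,0],-21.3,0.2],[[5,12,0],-28.4,0.2],[[6.2,15,0],-35.5,0.2],[[7.5,18,0],-42.6,0.2],[[8.7,21,0],-49.7,0.2],[[10,24,0],-56.8,0.2],[[11.2,27,0],-63.9,0.2],[[12.5,30,0],-71,0.2],[[13.7,33,0],-78,0.2],[[14.9,35.8,0],-80.6,0.2]]' >/dev/null; python3 -m crank '[[[0,0,0],0,0.2],[[0,0,0.2],0,0.2],[[0,0,4],0,0.2],[[0,0,7.5],0,0.2],[[0,0,7.5],0,0.2],[[0,0,7.5],0,0.2]]' >/dev/null; python3 -c "
from h import *
go((.6184,-.0294,.1287,85.8))"
```

```text
now [ 0.6171 -0.0289  0.1472] yaw 85.8 t 33.8 w 0.381 gf 40.0
[-0.04  0.14  1.85] 0.0 rows 1
```

```bash
python3 -m crank '[[[0,0.1,0],0,0.2],[[0,0.1,1],0,0.2],[[0,0.1,1.7],0,0.2],[[0,0.1,1.95],0,0.2],[[0,0.1,2],0,0.2],[[0,0.1,2],0,0.2]]'; python3 -m crank '[[[0,0,0],0,0.49],[[0,0,0],0,0.49],[[0,0,0],0,0.49],[[0,0,0],0,0.49],[[0,0,-2],0,0.49],[[0,0,-5],0,0.49],[[0,0,-9],0,0.49],[[0,0,-9.8],0,0.49],[[0,0,-9.8],0,0.49],[[0,0,-9.8],0,0.49]]' 12 | tail -2;  python3 -c "
from h import *
p=cam('scene');carts(p)
go((.428,.2665,.225,5.2))"
```

```text
clock: 34.27
eef_pos: [0.6193, -0.0301, 0.1289]
orientation: [0.0, 0.733, 0.681, 0.0]
contact_force: [-0.1, -0.0, -1.8]
grip_width: 0.377
grip_force: 40.0
grip_width: 0.492
grip_force: 5.9
B fin [0.42799445 0.26589301] 5.9 [40.7 13.2] body [0.42817828 0.26631775] 5.2 [76.1 45.9] top 0.05 p 0.77
B fin [ 0.62003766 -0.03321157] 85.7 [42.6 12.6] body [ 0.61861731 -0.03117941] 85.6 [74.2 38.6] top 0.051 p 0.76
B fin [0.64153796 0.08969178] 83.0 [87.2 37.6] body [0.6316861  0.08156794] 81.1 [106.1  54.1] top 0.051 p 0.62
B fin [0.57128632 0.07234304] 85.7 [40.7 12.7] body [0.5714613  0.07083449] 86.4 [72.4 45.7] top 0.05 p 0.61
P fin [0.51721869 0.31507477] 4.8 [40.9 12.8] body [0.51728583 0.31521921] 4.7 [76.7 45.1] top 0.05 p 0.69
now [ 0.6186 -0.0299  0.2246] yaw 85.8 t 35.2 w 0.489 gf 5.9
[ 28.17 -21.18   0.04] 80.6 rows 12
```

```bash
python3 -m crank '[[[2.3,-1.8,0],7.1,0.49],[[4.7,-3.5,0],14.2,0.49],[[7,-5.3,0],21.3,0.49],[[9.4,-7,0],28.4,0.49],[[11.7,-8.8,0],35.5,0.49],[[14,-10.5,0],42.6,0.49],[[16.4,-12.3,0],49.7,0.49],[[18.7,-14,0],56.8,0.49],[[21,-15.8,0],63.9,0.49],[[23.4,-17.6,0],71,0.49],[[26,-19.4,0],78,0.49],[[28.2,-21.2,0],80.6,0.49]]' >/dev/null; python3 -m crank '[[[0,0,0],0,0.49],[[0,0,0],0,0.49],[[0,0,0],0,0.49]]'>/dev/null;  python3 -c "
from h import *
go((.428,.2663,.126,5.2))"
```

```text
now [0.4285 0.2662 0.2259] yaw 5.3 t 36.5 w 0.485 gf 5.9
[-0.04 -0.02  9.99] 0.1 rows 3
```

```bash
python3 -m crank '[[[0,0,4],0,0.49],[[0,0,7],0,0.49],[[0,0,9],0,0.49],[[0,0,9.9],0,0.49],[[0,0,9.9],0,0.49],[[0,0,9.9],0,0.2],[[0,0,9.9],0,0.2],[[0,0,9.9],0,0.2],[[0,0,9.9],0,0.2],[[0,0,9.9],0,0.2],[[0,0,9.9],0,0.2]]' 40; python3 -m crank '[[[0,0,-2],0,0.2],[[0,0,-5],0,0.2],[[0,0,-9.6],0,0.2],[[0,0,-9.6],0,0.2],[[0,0,-9.6],0,0.2]]'; python3 -c "
from h import *
go((.5626,-.0252,.225,85.8))
p=cam('scene');carts(p)"
```

```text
clock: 37.42
eef_pos: [0.429, 0.2668, 0.1287]
orientation: [-0.0, 0.999, 0.046, 0.001]
contact_force: [0.0, -1.4, 7.4]
grip_width: 0.379
grip_force: 40.0
clock: 37.83
eef_pos: [0.4289, 0.267, 0.2256]
orientation: [-0.001, 0.999, 0.046, 0.002]
contact_force: [-0.2, 0.9, -3.0]
grip_width: 0.377
grip_force: 40.0
now [0.4289 0.267  0.2256] yaw 5.2 t 37.8 w 0.377 gf 40.0
[10.65 30.32  0.07] -80.6 rows 12
B fin [0.58034473 0.09868629] 67.0 [93.4 26.5] body [0.57475073 0.0891256 ] 78.4 [107.3  51.6] top 0.051 p 0.97
B fin [ 0.61998767 -0.03220116] 85.6 [41.6 12.6] body [ 0.61871289 -0.03192242] 86.2 [75.1 41.6] top 0.05 p 0.71
B fin [0.6417677  0.08842778] 77.4 [90.1 37.1] body [0.63247192 0.0820301 ] 83.2 [105.4  54.6] top 0.051 p 0.63
B fin [0.43245816 0.2679303 ] -12.3 [31.8 24. ] body [0.42800476 0.26739868] 5.1 [76.9 46.1] top 0.147 p 0.62
P fin [0.39200171 0.01775506] 6.4 [52.9 26.2] body [0.42763708 0.01772624] 9.3 [127.3  43.4] top 0.079 p 0.39
P fin [0.51683063 0.31476663] 5.2 [42.  12.8] body [0.51753845 0.3151377 ] 5.0 [75.7 45.9] top 0.05 p 0.7
```

```bash
python3 -m crank '[[[0.9,2.5,0],-7.1,0.2],[[1.8,5,0],-14.2,0.2],[[2.7,7.5,0],-21.3,0.2],[[3.6,10,0],-28.4,0.2],[[4.5,12.5,0],-35.5,0.2],[[5.4,15,0],-42.6,0.2],[[6.3,17.5,0],-49.7,0.2],[[7.2,20,0],-56.8,0.2],[[8,22.5,0],-63.9,0.2],[[8.9,25,0],-71,0.2],[[9.7,27.7,0],-78,0.2],[[10.6,30.3,0],-80.6,0.2]]' >/dev/null; python3 -m crank '[[[0,0,0],0,0.2],[[0,0,0.2],0,0.2],[[0,0,4],0,0.2],[[0,0,7.5],0,0.2],[[0,0,7.5],0,0.2],[[0,0,7.5],0,0.2]]' >/dev/null; python3 -c "
from h import *
go((.5626,-.0252,.1287,85.8))"
```

```text
now [ 0.5604 -0.0243  0.1474] yaw 85.8 t 39.5 w 0.384 gf 40.0
[-0.07  0.24  1.87] 0.0 rows 1
```

```bash
python3 -m crank '[[[0,0.1,0],0,0.2],[[0,0.1,1],0,0.2],[[0,0.1,1.7],0,0.2],[[0,0.1,1.95],0,0.2],[[0,0.1,2],0,0.2],[[0,0.1,2],0,0.2]]'; python3 -m crank '[[[0,0,0],0,0.49],[[0,0,0],0,0.49],[[0,0,0],0,0.49],[[0,0,0],0,0.49],[[0,0,-2],0,0.49],[[0,0,-5],0,0.49],[[0,0,-9],0,0.49],[[0,0,-13],0,0.49],[[0,0,-16],0,0.49],[[0,0,-16],0,0.49]]' 12 | tail -2;  python3 -c "
from h import *
go((.45,-.281,.284,8.7))"
```

```text
clock: 39.98
eef_pos: [0.5625, -0.0255, 0.1288]
orientation: [0.0, 0.733, 0.681, 0.0]
contact_force: [0.0, 0.4, -2.2]
grip_width: 0.381
grip_force: 40.0
grip_width: 0.492
grip_force: 5.9
now [ 0.5639 -0.0258  0.2952] yaw 85.8 t 40.8 w 0.492 gf 5.9
[-26.28  -9.51   1.07] 77.1 rows 11
```

```bash
python3 -m crank '[[[-2.4,-0.9,0],7,0.49],[[-4.8,-1.7,0],14,0.49],[[-7.2,-2.6,0],21,0.49],[[-9.6,-3.5,0],28,0.49],[[-12,-4.3,0],35,0.49],[[-14.4,-5.2,0],42,0.49],[[-16.8,-6,0],49,0.49],[[-19.2,-7,0],56,0.49],[[-21.6,-7.8,0],63,0.49],[[-24,-8.7,0],70,0.49],[[-26.3,-9.5,0],77,0.49],[[-26.3,-9.5,1],77.1,0.49]]' >/dev/null; python3 -m crank '[[[0,0,0],0,0.49],[[0,0,0],0,0.49],[[0,0,0],0,0.49]]'>/dev/null;  python3 - <<'E'
from h import *
np.set_printoptions(precision=4,suppress=True)
p=cam("top");carts(p);s=cam("scene"); L=tips(s); print(np.percentile(L,[2,50,98],axis=0))
go((.45,-.281,.0943,8.7))
a=np.vstack([cv2.resize(p["img"][120:260,150:430],None,fx=2,fy=2),cv2.resize(s["img"][40:140,200:340],(560,300))[:, :]]) 
cv2.imwrite("pics/v6.png",a)
E
```

```text
B fin [0.5699 0.073 ] 89.3 [40.5 12.4] body [0.5693 0.073 ] 85.2 [76.3 46. ] top 0.05 p 0.94
B fin [0.6258 0.0686] 86.4 [39.6 12.2] body [0.6261 0.0677] 86.1 [75.  46.2] top 0.051 p 0.92
B fin [ 0.561  -0.0292] 89.1 [38.3 12.1] body [ 0.5615 -0.0279] 85.1 [76.1 45.6] top 0.051 p 0.85
B fin [ 0.6185 -0.0321] 85.6 [39.5 12.8] body [ 0.6185 -0.0332] 88.8 [72.7 45.3] top 0.051 p 0.67
P fin [0.5154 0.3154] 4.7 [38.5 12.8] body [0.5161 0.3152] 5.8 [75.5 46.4] top 0.05 p 0.57
[[-0.0077 -0.0251  0.0651]
 [ 0.0005 -0.0203  0.0759]
 [ 0.0089  0.0198  0.0873]]
now [ 0.4488 -0.2803  0.2788] yaw 8.8 t 42.3 w 0.493 gf 5.9
[ 0.11  0.08 18.45] 0.1 rows 5
```

View pics/v6.png

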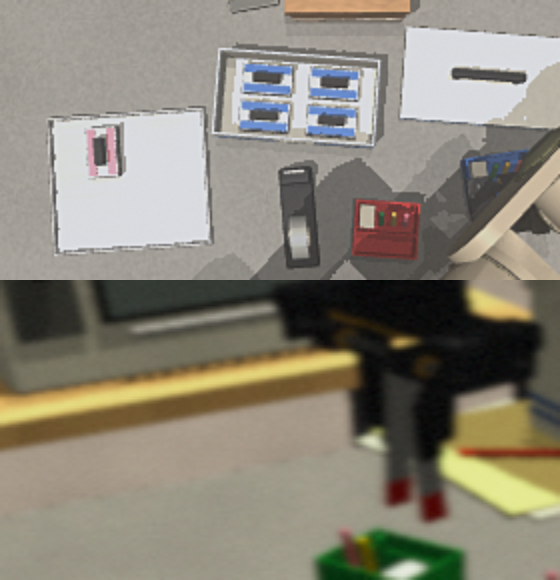

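All four blues are flat in the box (at (265,77), (333,80), (264,117) and (331,120) in the picture), and the pink is on the tray at (103,150). The tongs hang straight. Returning them to the caddy.

```bash
python3 -m crank '[[[0.1,0.1,4],0,0.49],[[0.1,0.1,8],0,0.49],[[0.1,0.1,11],0,0.49],[[0.1,0.1,13.5],0,0.49],[[0.1,0.1,15.5],0,0.49],[[0.1,0.1,17],0,0.49],[[0.1,0.1,18.1],0,0.49],[[0.1,0.1,18.1],0,0.49],[[0.1,0.1,18.1],0,0.49]]';python3 -m crank '[[[0,0,0.2],0,0.49],[[0,0,0.4],0,0.49],[[0,0,0.4],0,0.49]]'
```

```text
clock: 43.02
eef_pos: [0.4498, -0.2817, 0.0979]
orientation: [0.0, 0.997, 0.076, 0.0]
contact_force: [0.7, 0.8, 0.3]
grip_width: 0.49
grip_force: 5.9
clock: 43.27
eef_pos: [0.45, -0.2821, 0.0944]
orientation: [0.001, 0.997, 0.076, 0.001]
contact_force: [-0.4, -0.2, 1.4]
grip_width: 0.494
grip_force: 6.0
```

```bash
python3 -m crank '[[[0,0,0],0,0.55],[[0,0,0],0,0.6],[[0,0,0],0,0.75],[[0,0,0],0,0.75],[[0,0,0],0,0.75],[[0,0,0],0,0.75],[[0,0,-3],0,0.75],[[0,0,-7],0,0.75],[[0,0,-11],0,0.75],[[0,0,-15],0,0.75],[[0,0,-15],0,0.75],[[0,0,-15],0,0.75]]'; python3 - <<'E'
from h import *
s=cam("scene");W=cloud(s);g=near(W,(.45,-.28),.05)&(W[...,2]>.095)&(W[...,2]<.16); print(rect(W,g),np.nanmax(W[...,2][g]))
go((.629,-.2604,.228,85.6))
E
```

```text
clock: 44.27
eef_pos: [0.45, -0.2821, 0.2453]
orientation: [0.002, 0.997, 0.076, 0.001]
contact_force: [0.1, 0.6, -1.2]
grip_width: 0.746
grip_force: 0.0
(array([ 0.44896274, -0.27314398]), -82.35249137878418, array([43.5, 20.9]), 184) 0.14305448558410327
now [ 0.4495 -0.2816  0.2433] yaw 8.7 t 44.3 w 0.753 gf 0.0
[18.07  0.62  1.53] -76.9 rows 11
```

```bash
python3 -m crank '[[[1.8,0,0],-7.1,0.65],[[3.6,0.1,0],-14.2,0.65],[[5.4,0.2,0],-21.3,0.65],[[7.2,0.2,0],-28.4,0.65],[[9,0.3,0],-35.5,0.65],[[11,0.4,0],-42.6,0.65],[[13,0.5,0],-49.7,0.65],[[15,0.6,0],-56.8,0.65],[[17,0.6,0],-63.9,0.65],[[18.1,0.6,0],-71,0.65],[[18.1,0.6,1.5],-77,0.65],[[18.1,0.6,1.5],-77,0.65]]' >/dev/null; python3 -m crank '[[[0,0,0],0,0.65],[[0,0,0],0,0.65]]' >/dev/null; python3 -c "
from h import *
go((.629,-.2604,.0445,85.6))
p=cam('scene');W=cloud(p);z=W[...,2];H=hsv(p);m=near(W,(.629,-.26),.075)&(z>.035)&(z<.06)&(H[...,2]<70);print(rect(W,m))"
```

```text
now [ 0.629  -0.2603  0.2281] yaw 85.5 t 45.5 w 0.65 gf 0.0
[-0.02  0.02 18.36] -0.1 rows 5
(array([ 0.63082904, -0.25754691]), 86.14664459228516, array([102.8,  13.5]), 127)
```

```bash
python3 -m crank '[[[0,0,4],0,0.65],[[0,0,8],0,0.65],[[0,0,12],0,0.65],[[0,0,15],0,0.65],[[0,0,17],0,0.65],[[0,0,18.3],0,0.65],[[0,0,18.3],0,0.65]]' 35 >/dev/null; python3 -m crank '[[[0,0,0],0,0],[[0,0,0],0,0],[[0,0,0],0,0],[[0,0,0],0,0],[[0,0,0],0,0],[[0,0,0],0,0],[[0,0,0],0,0],[[0,0,0],0,0],[[0,0,0],0,0]]' 35;  python3 -m crank '[[[0,0,-2],0,0],[[0,0,-6],0,0],[[0,0,-10],0,0],[[0,0,-14],0,0],[[0,0,-16],0,0],[[0,0,-16],0,0],[[0,0,-16],0,0]]'; python3 -c "
from h import *
go((.5942,.0226,.2,85.7))"
```

```text
clock: 46.87
eef_pos: [0.6295, -0.2603, 0.0458]
orientation: [0.0, 0.733, 0.68, 0.0]
contact_force: [-0.6, 0.4, 2.1]
grip_width: 0.154
grip_force: 35.0
clock: 47.45
eef_pos: [0.6293, -0.2601, 0.2049]
orientation: [-0.0, 0.733, 0.68, -0.0]
contact_force: [0.2, -0.6, -4.9]
grip_width: 0.154
grip_force: 35.0
now [ 0.6293 -0.2601  0.2049] yaw 85.7 t 47.5 w 0.154 gf 35.0
[27.93 -5.61  0.5 ] 0.0 rows 7
```

```bash
python3 -m crank '[[[4,-0.8,0],0,0],[[8,-1.6,0],0,0],[[12,-2.4,0],0,0],[[16,-3.2,0],0,0],[[20,-4,0],0,0],[[24,-4.8,0],0,0],[[27,-5.5,0],0,0],[[28,-5.6,0],0,0],[[28,-5.6,0],0,0],[[28,-5.6,0],0,0]]' >/dev/null; python3 - <<'E'
from h import *
go((.5945,.0236,.103,85.7))
p=cam("scene");W=cloud(p);H=hsv(p);z=W[...,2];m=near(W,(.5945,.0236),.16)&(z>.16)&(z<.182)&(H[...,2]>120); print(rect(W,m),np.nanmedian(z[m]))
E
```

```text
now [0.5941 0.0228 0.2037] yaw 85.7 t 48.3 w 0.155 gf 35.0
[ 0.09  0.06 10.07] 0.0 rows 3
(array([0.59479877, 0.02194466]), 85.9051742553711, array([249.8, 140.6]), 3871) 0.17574009959139347
```

```bash
python3 -m crank '[[[0,0,3],0,0],[[0,0,6],0,0],[[0,0,7.5],0,0],[[0,0,8.2],0,0],[[0,0,8.8],0,0],[[0,0,9.3],0,0],[[0,0,9.7],0,0],[[0,0,10],0,0],[[0,0,10],0,0],[[0,0,10],0,0]]'
```

```text
clock: 49.17
eef_pos: [0.5947, 0.0232, 0.106]
orientation: [0.0, 0.733, 0.68, 0.0]
contact_force: [0.8, 0.8, -3.2]
grip_width: 0.151
grip_force: 35.0
```

```bash
python3 -m crank '[[[0,0,0.1],0,0],[[0,0,0.2],0,0],[[0,0,0.3],0,0],[[0,0,0.3],0,0]]';python3 -m crank '[[[0,0,0],0,0.5],[[0,0,0],0,0.5],[[0,0,0],0,0.5],[[0,0,0],0,0.5],[[0,0,0],0,0.5],[[0,0,0],0,0.5]]' >/dev/null;python3 -m crank '[[[0,0,-4],0,0.6],[[0,0,-8],0,0.6],[[0,0,-12],0,0.6],[[10,10,-14],0,0.6],[[10,10,-14],0,0.6],[[-25,30,-14],0,0.6],[[-25,30,-14],0,0.6],[[-25,30,-14],0,0.6],[[-25,30,-14],0,0.6],[[-25,30,-14],0,0.6],[[-25,30,-14],0,0.6],[[-25,30,-14],0,0.6]]' | head -2; python3 - <<'E'
from h import *
p=cam("scene");W=cloud(p);H=hsv(p);z=W[...,2];m=near(W,(.5945,.0236),.16)&(z>.065)&(z<.09)&(H[...,2]>120)&(H[...,1]<60); print(rect(W,m),np.nanmedian(z[m]))
A=np.c_[W[m][:,:2],np.ones(m.sum())]; print("tilt",np.linalg.lstsq(A,W[m][:,2],rcond=None)[0][:2])
cv2.imwrite("pics/f1.png",p["img"])
t=cam("top");cv2.imwrite("pics/f2.png",cv2.resize(t["img"][100:280,150:450],None,fx=2.5,fy=2.5)); go((.3,-.3,.25,90))
E
```

```text
clock: 49.5
eef_pos: [0.5947, 0.0232, 0.1038]
orientation: [0.0, 0.733, 0.68, 0.0]
contact_force: [-4.1, 0.6, 6.3]
grip_width: 0.156
grip_force: 35.0
clock: 51.0
eef_pos: [0.7843, -0.1471, 0.2268]
(array([0.59541772, 0.02089407]), 85.82276153564453, array([252.5, 140.3]), 4221) 0.07588295997692751
tilt [-0.00105595 -0.00568464]
now [ 0.7836 -0.1518  0.2248] yaw 85.4 t 51.1 w 0.599 gf 0.0
[-18.66 -47.01  -2.72] -4.6 rows 13
```

View pics/f1.png

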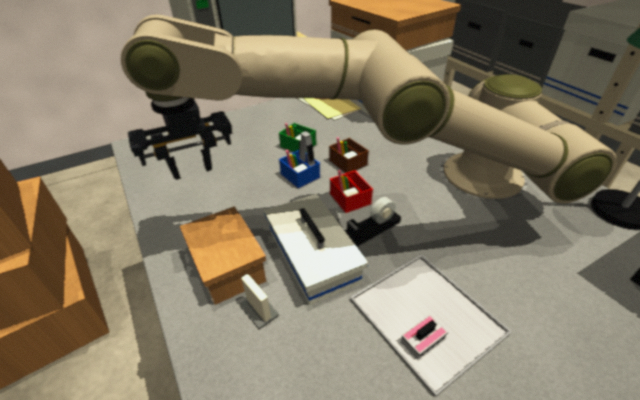

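View pics/f2.png

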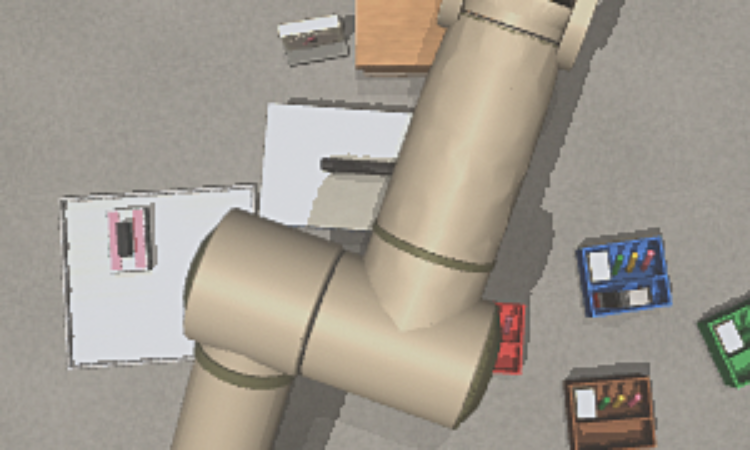

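Scene view: lid level at (315,245) (plate at 0.0759 m, 2 mm off the box centre). Tongs stand in the blue caddy at (306,150), pink is flat on the tray at (425,337), and the arm is clear. Handing in.

```bash
python3 -m crank '[[[0,0,0],0,0.6],[[0,0,0],0,0.6],[[0,0,0],0,0.6],[[0,0,0],0,0.6]]' | head -2; python3 -c "
from h import *
print(close_job())"
```

```text
clock: 51.43
eef_pos: [0.7852, -0.1452, 0.2334]
the job is handed in; nothing more can be done
None
```

The job is handed in at 51 s on the clock: all four blue cartridges lie flat in the box under the closed lid, the pink one is on the tray, and the tongs stand in the blue caddy; `close_job()` gave no verdict.

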